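Dock the desk gadgets

ROBOT

A 6-joint arm with a two-finger parallel gripper is mounted at the origin on the work surface. World frame = base frame: x ahead of the robot, y to its left, z up, the work surface at z = 0. Lengths are in m, angles in rad, forces in N, time in s.
With the tool pointing down it reaches from about 0.375 to 0.9 m from the base axis. Payload 3.1 kg.
Tool frame: the origin (TCP) lies on the front face of the gripper's body, between the roots of the fingers; the fingertips stand 73 mm ahead of it and the grasp point (between the pads) lies 54 mm ahead of it (manip.finger_overhang is the distance from the TCP to the fingertips, in m); z points along the fingers, y is the direction in which the jaws open and shut (so a half turn about z gives the same grasp; the last joint's range is limited). The gripper opens to 85 mm and grips with 20 to 120 N. Pads are 22 mm wide; open, the fingers measure 114 mm over their backs; the gripper's body (76 mm by 85 mm) begins 54 mm behind the grasp point. The pads swing forward as they close: fully open they stand 13 mm farther back than shut.
Start: joints at [0.997, 0.527, 1.433, -0, 1.181, -0.178], TCP at [0.241, 0.577, 0.304] pointing down, gripper open.
Joint ranges: [-3.08, 3.08], [-0.75, 2.2], [0.22, 2.44], [-1.43, 4.57], [0, 2.65], [-2.85, 2.85]. Speed limits (rad/s): [2.79, 2.79, 3.14, 3.14, 3.14, 3.14].

INTERFACE

Orientations are given as a unit quaternion [x, y, z, w].
In Python, from station import manip gives the robot as it stands.
- The arm moves only by the tool apply_moves, never from a script. Its argument "increments" is a list that holds one entry, the list of rows, each a list of 4 numbers: the shift along the tool's x, y, z in m, then the turn about the tool's z in degrees. In form: [[[dx, dy, dz, spin], ...]]. A call has 1 to 5 rows; each row shifts and turns the pose as measured when the row begins, along the tool's axes as they then stand; what a row does not reach is not made up. A row lasts 1/10 s, in which the tool goes at most 50 mm and 8.59 degrees, less where a joint would pass 70% of its speed; a pose out of reach is approached as far as the arm can. A call with a gripper value outside its range is refused whole. "fingers" is the opening, from 0 (shut) to 1 (fully open), set as the call begins (left out, the last holds). The fingers move at their own pace and stop on an object; "newtons" is the grip in N (left out, the last holds). Time passes only in rows, so rows that do not move let the fingers close. It gives the time, the measured TCP pose, the force and the opening at its end, in the units of the state.
- manip.sense(): the state, without advancing time (a new reading comes with each control period).
- manip.snapshot(name): name is "scene" or "top" or "wrist"; returns (picture, depth): 384x512x3 uint8, red, green, blue; 384x512 float32, m along the optical axis (not along the pixel's ray), 0 where there is no reading.
- manip.camera_model(name): a dict with "mtx" (3x3 intrinsics, pixels), "R" (3x3) and "t" (3): a world point X has camera coordinates R X + t; the wrist camera has in their place "mount" (4x4, takes a point from camera to tool coordinates, whose origin is the TCP and whose axes are the flange's). Camera axes: x right, y down, z forward; pixel columns grow to the right and rows downward; lengths in m; the calibration is good to about 2 mm. The wrist camera is an equidistant fisheye: a pixel r from the principal point sees the ray r / f radians off the axis. A picture is of the moment at which its call begins: read the wrist's pose just before it. camera_model takes no time and is no camera call.
- manip.sign_off(): hands the job in, once; it reports no verdict.
The state is a dict: "t": time; "q": joint angles; "qd": joint speeds; "tau": joint torques, N m; "tcp_pos": TCP position; "tool_rot": TCP orientation; "force": force on the tool from outside, world axes, zero at the start; "ft_torque": the same for the moment, N m; "finger_gap": opening from 0.0 (shut) to 1.0 (fully open).
Only numpy, scipy, OpenCV 4.12 (cv2) and the standard library are available. Lean on these libraries where they do the work, as an engineer would, in place of code of your own. Each camera call takes 0.05 s, during which the arm holds its last target.

TASK

Clear the desk for the night: put the mouse, the power bank, the earbud case and the round speaker each into the charging dock whose recess has its shape and size, so that each lies flat inside the rim. Set them down rather than dropping them, and do not push away or tip over the roll of tape or the block of notes standing among them.

Things in the scene. Friction and masses are not known exactly. Their poses are not given: they have to be found in the camera images.
- mouse_center (a point): Black computer mouse, 102 mm long (x), 58 mm wide (y), 36 mm high; plan is an oblong with two half-round ends; sides upright up to 26 mm, the top 10 mm stepped in by 6 mm all round. Small grey wheel near its +x end. The point is its centre, 18 mm above its underside; z up. About 100 g.
- bank_center (a point): Bare aluminium power bank, a long bar 100 mm (x) by 44 mm (y), 30 mm high. The point is its centre, 15 mm above its underside; z up. About 200 g.
- case_center (a point): White earbud case, a short box with rounded edges 64 mm (x) by 44 mm (y), 32 mm high. The point is its centre, 16 mm above its underside; z up. About 60 g.
- speaker_center (a point): Round black speaker, upright cylinder of 60 mm diameter, 40 mm high, with a perforated steel top. The point is its centre, 20 mm above its underside; z up. About 150 g.
- mouse_dock: Dock for the mouse: oblong recess with half-round ends, 118 mm long (x) by 74 mm wide (y) inside the rim. Fixed to the desk. Grey felt floor, 5 mm thick, inside a black rim 5 mm wide that stands 3 mm above the floor (8 mm above the desk). Origin: centre of the underside, at desk height; z up.
- bank_dock: Dock for the power bank: long rectangular recess, 116 mm (x) by 60 mm (y) inside the rim. Fixed to the desk. Grey felt floor, 5 mm thick, inside a black rim 5 mm wide that stands 3 mm above the floor (8 mm above the desk). Origin: centre of the underside, at desk height; z up.
- case_dock: Dock for the earbud case: short rectangular recess, 80 mm (x) by 60 mm (y) inside the rim. Fixed to the desk. Grey felt floor, 5 mm thick, inside a black rim 5 mm wide that stands 3 mm above the floor (8 mm above the desk). Origin: centre of the underside, at desk height; z up.
- speaker_dock: Dock for the speaker: round recess, 76 mm diameter inside the rim. Fixed to the desk. Grey felt floor, 5 mm thick, inside a black rim 5 mm wide that stands 3 mm above the floor (8 mm above the desk). Origin: centre of the underside, at desk height; z up.
- tape_center (a point): Bystander: clear roll of tape lying flat, 60 mm outside diameter, 18 mm high, loose. The point is its centre, 9 mm above the desk.
- notes_center (a point): Bystander: block of pale yellow paper notes, 58 mm square, 24 mm high, loose. The point is its centre, 12 mm above the desk.

How it is judged:
At the end, for the whole second after the job is handed in: Each of the four gadgets is upright and at rest, lying flat (within 2 degrees) on the floor of its own dock inside the rim, its centre within 12 mm of the dock's centre; the mouse, power bank and earbud case lie lengthwise along their recess (within 0.4 rad, either way round); nothing is held (horizontal distance between mouse_center and mouse_dock below 0.012 m and z of mouse_center in the frame of mouse_dock below 0.0245 m and angle between each of mouse_center, bank_center, case_center, speaker_center's own z axis and vertical below 0.035 rad and linear speed of each of mouse, bank, case, speaker below 0.02 m/s and contact force between the fingers and mouse below 0.05 N and angle between the x axis of mouse_center and the x axis of mouse_dock, either way round below 0.4 rad and horizontal distance between bank_center and bank_dock below 0.012 m and z of bank_center in the frame of bank_dock below 0.0215 m and contact force between the fingers and bank below 0.05 N and angle between the x axis of bank_center and the x axis of bank_dock, either way round below 0.4 rad and horizontal distance between case_center and case_dock below 0.012 m and z of case_center in the frame of case_dock below 0.0225 m and contact force between the fingers and case below 0.05 N and angle between the x axis of case_center and the x axis of case_dock, either way round below 0.4 rad and horizontal distance between speaker_center and speaker_dock below 0.012 m and z of speaker_center in the frame of speaker_dock below 0.0265 m and contact force between the fingers and speaker below 0.05 N); the robot touches nothing.
It fails at once if a gadget is dropped (let go from more than about 3 cm up) ((linear speed of mouse above 0.8 m/s and contact force between the fingers and mouse below 0.01 N) or (linear speed of bank above 0.8 m/s and contact force between the fingers and bank below 0.01 N) or (linear speed of case above 0.8 m/s and contact force between the fingers and case below 0.01 N) or (linear speed of speaker above 0.8 m/s and contact force between the fingers and speaker below 0.01 N)).
It fails at once if the roll of tape is pushed more than 25 mm away or tipped over (distance of tape_center from where it was at the start of the episode above 0.025 m or angle between tape_center's own z axis and vertical above 0.5 rad).
It fails at once if the block of notes is pushed more than 25 mm away or tipped over (distance of notes_center from where it was at the start of the episode above 0.025 m or angle between notes_center's own z axis and vertical above 0.5 rad).
It also fails if it takes over 96 s, if anything falls off the work surface, if the arm or the gripper's body presses on something with over 40 N, if the wrist force passes 120 N, or if a joint passes its speed limit or range.

## Working session

There is one attempt and no reset: what is moved stays moved. The work goes in short steps, Python scripts to look and compute and a tool call to move; the robot and the scene stay as the last step left them, time stands still between calls to the robot, and variables do not carry over. Pictures are saved under pics/ and viewed, and the job is handed in when it is done.

Besides the shell and the picture viewer there is one more tool, called after ">>>" in YAML: its name, and indented under it one key for each argument. apply_moves: Moves the arm, as the interface text tells. Its arguments: {"type":"object","properties":{"increments":{"type":"array","items":{"type":"array","items":{"type":"array","items":{"type":"number"}}}},"fingers":{"type":"number"},"newtons":{"type":"number"}},"required":["increments"]}

```bash
ls; mkdir -p pics
python3 - <<'E'
from station import manip
import cv2,numpy as np
print(manip.sense())
for n in ("scene","top"):
    p,d=manip.snapshot(n)
    cv2.imwrite(f"pics/{n}0.png",cv2.resize(p[:,:,::-1],None,fx=1.5,fy=1.5,interpolation=cv2.INTER_CUBIC)); np.savez(f"{n}0.npz",p=p,d=d)
    print(n,manip.camera_model(n))
print(manip.camera_model("wrist"))
print(manip.sense()["t"])
E
```

```text
pics
{'t': 0.0, 'q': array([ 9.96489663e-01,  5.28453887e-01,  1.43390926e+00,  1.86922501e-05,
        1.18141853e+00, -1.78460732e-01]), 'qd': array([ 2.03003155e-03,  1.30930648e-03,  1.44865204e-04, -5.11889079e-04,
        2.30797420e-04,  4.87329725e-05]), 'tau': array([-1.26588347e-04, -4.42354167e+01, -1.78026277e+01, -1.33885637e-04,
        8.28991615e-03, -1.21042623e-05]), 'tcp_pos': array([0.24062615, 0.57620718, 0.30293879]), 'tool_rot': array([ 1.96636642e-01,  9.80475820e-01, -1.01471690e-03, -4.10335193e-04]), 'force': array([-0.18177425,  0.07958922,  0.21806928]), 'ft_torque': array([ 0.00264684, -0.05864645, -0.01948863]), 'finger_gap': 1.0000404360943234}
scene {'mtx': array([[375.79564012,   0.        , 247.57613752],
       [  0.        , 375.79564012, 196.95579737],
       [  0.        ,   0.        ,   1.        ]]), 'R': array([[-0.49860009,  0.86676347, -0.0109104 ],
       [ 0.74176302,  0.42011396, -0.52277326],
       [-0.44853716, -0.26874773, -0.85240195]]), 't': array([ 0.25053905, -0.35984963,  1.29115048])}
top {'mtx': array([[425.45491594,   0.    
[... 182 characters left out ...]
1e-04],
       [-9.97252703e-01, -2.66347218e-02, -6.91204625e-02],
       [ 6.91151401e-02,  1.12147305e-03, -9.97608059e-01]]), 't': array([-0.0089506 ,  0.48074404,  1.14798823])}
{'mtx': array([[297.31863964,   0.        , 258.96057647],
       [  0.        , 297.31863964, 192.44988424],
       [  0.        ,   0.        ,   1.        ]]), 'mount': array([[-1.70815942e-04, -9.49351927e-01, -3.14214720e-01,
         8.10138403e-02],
       [ 9.99999929e-01, -2.67682088e-04,  2.65132632e-04,
        -2.34785810e-05],
       [-3.35813827e-04, -3.14214652e-01,  9.49351905e-01,
        -7.01733566e-02],
       [ 0.00000000e+00,  0.00000000e+00,  0.00000000e+00,
         1.00000000e+00]])}
0.1
```

View pics/top0.png

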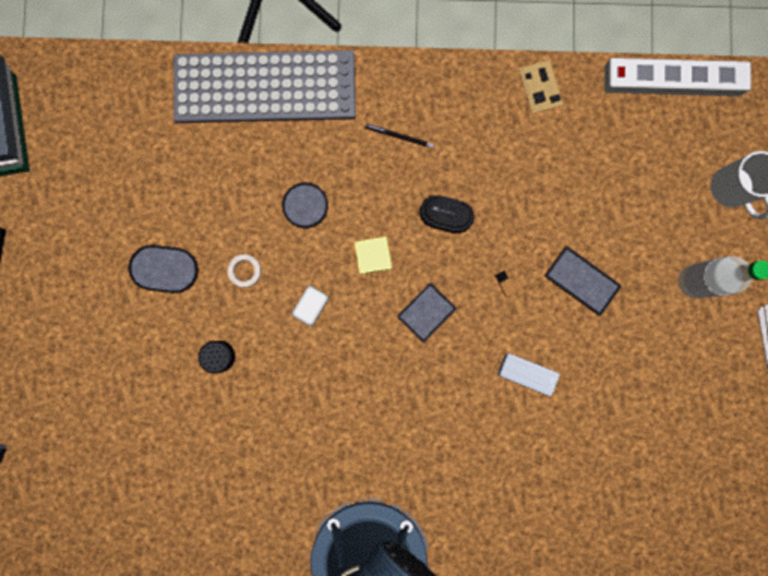

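View pics/scene0.png

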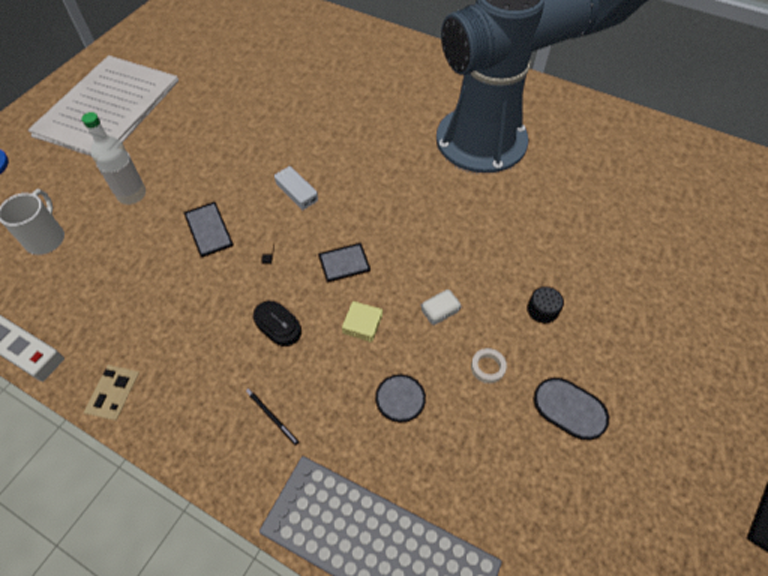

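The top view shows the docks at (163,269) oblong, (305,205) round, (427,312) short and (583,280) long. The gadgets are the mouse (447,214), bank (529,374), case (310,306) and speaker (216,357). The bystanders are the tape (244,270) and the notes (373,255). Next I'll segment these for accurate poses.

```bash
cat > h.py <<'E'
import numpy as np,cv2
from station import manip
def ray(name,px,z,cm=None):
    cm=cm or manip.camera_model(name); R,t,K=cm["R"],cm["t"],cm["mtx"]
    px=np.atleast_2d(px).astype(float)
    d=np.c_[px,np.ones(len(px))]@np.linalg.inv(K).T@R   # R^T applied
    c=-R.T@t
    return c+d*((z-c[2])/d[:,2])[:,None]
def proj(name,X):
    cm=manip.camera_model(name); c=np.atleast_2d(X)@cm["R"].T+cm["t"]; u=c@cm["mtx"].T
    return u[:,:2]/u[:,2:]
E
python3 - <<'E'
from h import *
z=np.load("top0.npz"); p,d=z["p"],z["d"]
hsv=cv2.cvtColor(p,cv2.COLOR_RGB2HSV)
m=((hsv[:,:,1]<95)|(hsv[:,:,2]<50)|((hsv[:,:,0]>22)&(hsv[:,:,0]<40)&(hsv[:,:,2]>170))).astype(np.uint8)
m[:100]=0;m[300:]=0
m=cv2.morphologyEx(m,cv2.MORPH_OPEN,np.ones((3,3)))
n,l,s,c=cv2.connectedComponentsWithStats(m)
for i in range(1,n):
    if s[i,4]<60: continue
    cs,_=cv2.findContours((l==i).astype(np.uint8),cv2.RETR_EXTERNAL,cv2.CHAIN_APPROX_NONE)
    r=cv2.minAreaRect(ray("top",cs[0][:,0],0.008)[:,:2].astype(np.float32))
    dd=d[l==i]
    v,u=np.nonzero(l==i); 
    K=manip.camera_model("top");X=np.linalg.inv(K["mtx"])@np.c_[u,v,np.ones(len(u))].T*dd; W=K["R"].T@(X-K["t"][:,None])
    print(c[i].round(1),(c[i]*1.5).round(),s[i,4],np.round(r[0],4),np.round(r[1],4),round(r[2],1),"z",np.percentile(W[2],[10,50,90]).round(4))
vis=p.copy(); vis[m>0]=vis[m>0]//2+np.array([0,127,0],np.uint8)
crop=p[125:275,75:425]; cv2.imwrite("pics/crop0.png",cv2.resize(crop[:,:,::-1],(798,342),interpolation=cv2.INTER_CUBIC))
cv2.imwrite("pics/vis0.png",vis[100:300,50:450,::-1].repeat(2,0).repeat(2,1)[:, :800])
E
```

```text
[  9. 106.] [ 14. 159.] 231 [0.7086 0.6804] [0.0398 0.0517] 1.5 z [0.0124 0.0455 0.0798]
[495.1 121.5] [743. 182.] 1163 [ 0.7028 -0.6713] [0.1033 0.1283] 89.1 z [0.0084 0.0461 0.0897]
[203.  136.4] [304. 205.] 694 [0.6397 0.1352] [0.0818 0.078 ] 1.8 z [0.0019 0.0051 0.0081]
[297.5 142.4] [446. 214.] 660 [ 0.6303 -0.1279] [0.0984 0.0601] 77.3 z [0.0238 0.034  0.038 ]
[248.4 169.7] [373. 255.] 464 [0.5499 0.0065] [0.06   0.0602] 10.4 z [0.0204 0.0234 0.0263]
[108.6 178.9] [163. 268.] 1141 [0.5145 0.3922] [0.1249 0.0807] 83.4 z [0.0017 0.0049 0.0082]
[388.3 186.8] [582. 280.] 1104 [ 0.5132 -0.3814] [0.124 0.069] 55.5 z [0.002  0.0052 0.0087]
[162.5 180.1] [244. 270.] 265 [0.5151 0.2429] [0.0612 0.0581] 2.2 z [0.0036 0.0163 0.0203]
[476.7 184.8] [715. 277.] 1071 [ 0.525  -0.6241] [0.0698 0.1369] 10.9 z [0.0353 0.1221 0.1575]
[206.2 203.5] [309. 305.] 409 [0.4536 0.1197] [0.0467 0.0665] 61.7 z [0.0232 0.0302 0.0335]
[284.1 207.9] [426. 312.] 772 [ 0.4467 -0.0945] [0.0661 0.086 ] 46.4 z [0.0019 0.0049 0.0083]
[508.9 218. ] [763. 327.] 171 [ 0.4264 -0.7103] [0.0165 0.1016] 89.1 z [0.0036 0.0082 0.0153]
[144.  237.5] [216. 356.] 392 [0.3557 0.2871] [0.0518 0.0606] 1.5 z [0.0349 0.04   0.0428]
[352.3 249.3] [528. 374.] 677 [ 0.3387 -0.2833] [0.1073 0.0477] 69.7 z [0.0224 0.0293 0.0321]
```

View pics/vis0.png

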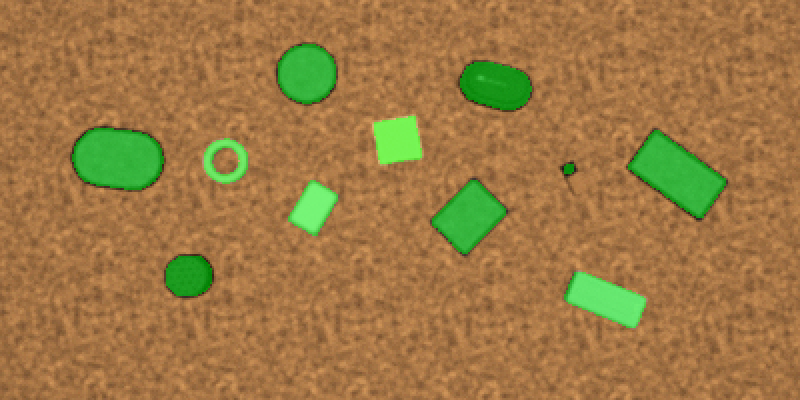

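```bash
cat >> h.py <<'E'
def cloud(d):
    K=manip.camera_model("top");v,u=np.nonzero(d>0);X=np.linalg.inv(K["mtx"])@np.c_[u,v,np.ones(len(u))].T*d[v,u]
    return (K["R"].T@(X-K["t"][:,None])).T
def go(x,y,z,ang=None):
    """ang: world angle (deg) of jaw (tool y) axis, mod 180. prints remaining tool-frame moves"""
    from scipy.spatial.transform import Rotation as Ro
    s=manip.sense(); R=Ro.from_quat(s["tool_rot"]).as_matrix()
    d=R.T@(np.array([x,y,z])-s["tcp_pos"])
    yj=np.degrees(np.arctan2(R[1,1],R[0,1]))
    sp=0 if ang is None else -(((ang-yj+90)%180)-90)  # tool z down: positive spin lowers world angle
    print("t",round(s["t"],2),"tcp",s["tcp_pos"].round(4),"jaw",round(yj,1),"q6",s["q"][5].round(2),"gap",round(s["finger_gap"],3),"F",s["force"].round(1),"tilt",R[:,2].round(3))
    print("REMAIN dx dy dz mm",(d*1000).round(1),"spin",round(sp,1))
    # xy of rest if spin done first
    a=np.radians(-sp); Rz=np.array([[np.cos(a),np.sin(a)],[-np.sin(a),np.cos(a)]])
E
python3 - <<'E'
from h import *
z=np.load("top0.npz"); W=cloud(z["d"])
for n,c,h,r in (("mouse",(.62,-.128),.036,.07),("bank",(.335,-.28),.03,.07),("case",(.447,.118),.032,.05),("speaker",(.35,.285),.04,.045),("notes",(.547,.006),.024,.05),("tape",(.515,.243),.018,.045)):
    for lo in (.5,.75):
        P=W[(np.hypot(*(W[:,:2]-c).T)<r)&(W[:,2]>lo*h)]
        rr=cv2.minAreaRect(P[:,:2].astype(np.float32))
        print(n,lo,len(P),np.round(rr[0],4),np.round(rr[1],4),round(rr[2],1),"mean",P.mean(0).round(4))
go(.447,.118,.2,62)
E
```

```text
mouse 0.5 683 [ 0.6288 -0.1268] [0.1006 0.0592] 77.0 mean [ 0.6264 -0.1254  0.0321]
mouse 0.75 512 [ 0.6277 -0.1254] [0.0969 0.0546] 79.3 mean [ 0.627  -0.1259  0.0348]
bank 0.5 618 [ 0.3395 -0.2789] [0.1001 0.0438] 69.8 mean [ 0.3397 -0.2777  0.0292]
bank 0.75 603 [ 0.3394 -0.2789] [0.1    0.0436] 69.8 mean [ 0.3393 -0.2784  0.0295]
case 0.5 389 [0.4526 0.1185] [0.0445 0.0643] 60.7 mean [0.4521 0.1179 0.03  ]
case 0.75 360 [0.4524 0.1182] [0.0439 0.0638] 62.1 mean [0.4527 0.1182 0.0306]
speaker 0.5 419 [0.3567 0.2828] [0.0581 0.0566] 88.8 mean [0.3566 0.2815 0.0392]
speaker 0.75 402 [0.3568 0.2828] [0.0558 0.0583] 1.5 mean [0.3566 0.2824 0.0398]
notes 0.5 457 [0.5482 0.0069] [0.0588 0.0581] 10.5 mean [0.5478 0.0068 0.0234]
notes 0.75 446 [0.5482 0.0069] [0.0587 0.0582] 10.3 mean [0.548  0.0066 0.0236]
tape 0.5 216 [0.5143 0.2415] [0.0558 0.0574] 0.9 mean [0.5139 0.2418 0.017 ]
tape 0.75 195 [0.5143 0.2415] [0.0558 0.0574] 0.9 mean [0.5144 0.2429 0.0176]
t 0.1 tcp [0.2407 0.5763 0.303 ] jaw 67.3 q6 -0.18 gap 0.997 F [ 0.2  0.4 -0.4] tilt [-0.001 -0.002 -1.   ]
REMAIN dx dy dz mm [-367.1 -343.1  103.6] spin 5.3
```

```bash
python3 -c "
from h import *
go(.3567,.2828,.14,67)"
```

```text
t 0.1 tcp [0.2407 0.5763 0.303 ] jaw 67.3 q6 -0.18 gap 0.997 F [ 0.2  0.4 -0.4] tilt [-0.001 -0.002 -1.   ]
REMAIN dx dy dz mm [-220.3 -225.7  163.4] spin 0.3
```

>>> apply_moves:
  increments:
    - [[-0.028,-0.029,0.02,0],[-0.028,-0.029,0.02,0],[-0.028,-0.029,0.02,0],[-0.028,-0.029,0.02,0],[-0.028,-0.029,0.02,0]]
  fingers: 1
  newtons: 35

```text
t: 0.6
tcp_pos: [0.3157, 0.3898, 0.2015]
tool_rot: [0.192, 0.981, 0.005, 0.002]
force: [0.3, 0.7, -0.2]
finger_gap: 1.004
```

```bash
python3 -c "
from h import *
go(.3567,.2828,.14,67)"
```

```text
t 0.6 tcp [0.3157 0.3898 0.2015] jaw 67.9 q6 -0.52 gap 1.004 F [ 0.3  0.7 -0.2] tilt [ 0.006  0.009 -1.   ]
REMAIN dx dy dz mm [-78.1 -84.4  60.8] spin 0.9
```

>>> apply_moves:
  increments:
    - [[-0.026,-0.028,0.02,0],[-0.026,-0.028,0.02,0],[-0.026,-0.028,0.02,0],[0,0,0,0]]

```text
t: 1.0
tcp_pos: [0.3579, 0.2753, 0.1367]
tool_rot: [0.194, 0.981, 0.003, 0.0]
force: [-0.0, -0.3, -0.1]
finger_gap: 1.0
```

Run:
```python
from h import *
go(.3567,.2828,.078,67)
p,d=manip.snapshot("wrist"); cv2.imwrite("pics/w1.png",p[:,:,::-1])
```

```text
t 1.0 tcp [0.3579 0.2753 0.1367] jaw 67.7 q6 -0.79 gap 1.0 F [-0.  -0.3 -0.1] tilt [ 0.002  0.007 -1.   ]
REMAIN dx dy dz mm [ 3.9  6.1 58.7] spin 0.7
```

View pics/w1.png

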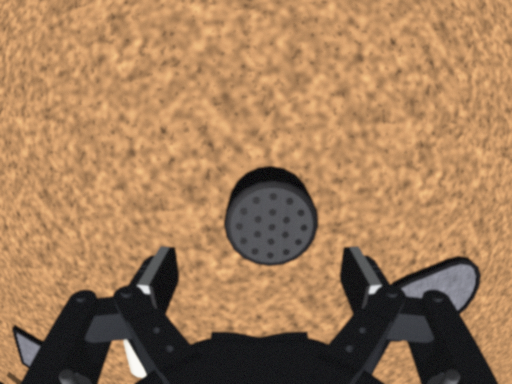

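The wrist view shows the speaker top centred at about (271,222), slightly right of the jaw midline. That fits the remaining +6 mm in tool y, so I'll descend.

>>> apply_moves:
  increments:
    - [[0.004,0.006,0.02,0],[0,0,0.025,0],[0,0,0.013,0],[0,0,0,0]]

```text
t: 1.45
tcp_pos: [0.3584, 0.2882, 0.0796]
tool_rot: [0.193, 0.981, 0.007, 0.004]
force: [-0.8, -0.9, 0.1]
finger_gap: 1.003
```

```bash
python3 -c "
from h import *
go(.3567,.2828,.078,67)"
```

```text
t 1.45 tcp [0.3584 0.2882 0.0796] jaw 67.8 q6 -0.77 gap 1.003 F [-0.8 -0.9  0.1] tilt [ 0.01   0.011 -1.   ]
REMAIN dx dy dz mm [-0.5 -5.7  1.5] spin 0.8
```

>>> apply_moves:
  increments:
    - [[0,-0.005,0.001,0],[0,0,0,0]]

```text
t: 1.65
tcp_pos: [0.3562, 0.285, 0.0794]
tool_rot: [0.191, 0.981, 0.007, 0.004]
force: [-0.8, -0.6, 0.1]
finger_gap: 1.003
```

>>> apply_moves:
  increments:
    - [[0,0,0,0],[0,0,0,0],[0,0,0,0],[0,0,0,0],[0,0,0,0]]
  fingers: 0
  newtons: 40

```text
t: 2.15
tcp_pos: [0.3567, 0.2857, 0.0822]
tool_rot: [0.191, 0.982, 0.008, 0.006]
force: [-0.7, -0.8, -1.8]
finger_gap: 0.693
```

```bash
python3 -c "
from h import *
go(.3567,.2828,.15,67)"
```

```text
t 2.15 tcp [0.3567 0.2857 0.0822] jaw 68.0 q6 -0.78 gap 0.693 F [-0.7 -0.8 -1.8] tilt [ 0.016  0.014 -1.   ]
REMAIN dx dy dz mm [ -1.7  -1.4 -67.9] spin 1.0
```

>>> apply_moves:
  increments:
    - [[0,0,-0.025,0],[0,0,-0.04,0],[0,0,-0.02,0],[0,0,0,0]]

```text
t: 2.55
tcp_pos: [0.3553, 0.2841, 0.1683]
tool_rot: [0.192, 0.981, 0.007, 0.005]
force: [0.3, -0.2, -1.9]
finger_gap: 0.692
```

```bash
python3 -c "
from h import *
go(.6397,.1352,.16,67)"
```

```text
t 2.55 tcp [0.3553 0.2841 0.1683] jaw 67.9 q6 -0.77 gap 0.692 F [ 0.3 -0.2 -1.9] tilt [ 0.012  0.013 -1.   ]
REMAIN dx dy dz mm [-319.5  -31.2    9.8] spin 0.9
```

Held (about 1.9 N of weight). Moving to the speaker dock.

>>> apply_moves:
  increments:
    - [[-0.03,-0.003,0,0],[-0.045,-0.005,0,0],[-0.045,-0.005,0,0],[-0.045,-0.005,0,0],[-0.045,-0.005,0,0]]

```text
t: 3.05
tcp_pos: [0.5378, 0.1826, 0.1631]
tool_rot: [0.187, 0.982, 0.005, -0.002]
force: [0.8, 0.6, -0.7]
finger_gap: 0.69
```

```bash
python3 -c "
from h import *
go(.6397,.1352,.16,67)"
```

```text
t 3.05 tcp [0.5378 0.1826 0.1631] jaw 68.4 q6 -1.08 gap 0.69 F [ 0.8  0.6 -0.7] tilt [-0.002  0.01  -1.   ]
REMAIN dx dy dz mm [-112.2   -6.6    2.4] spin 1.4
```

>>> apply_moves:
  increments:
    - [[-0.04,-0.002,0,0],[-0.04,-0.002,0,0],[-0.025,0,0,0],[-0.003,0,0,0],[0,0,0,0]]

```text
t: 3.55
tcp_pos: [0.6435, 0.1314, 0.1523]
tool_rot: [0.191, 0.982, 0.004, -0.005]
force: [-0.7, 1.1, -1.6]
finger_gap: 0.693
```

```bash
python3 -c "
from h import *
go(.6397,.1352,.088,67)"
```

```text
t 3.55 tcp [0.6435 0.1314 0.1523] jaw 67.9 q6 -1.16 gap 0.693 F [-0.7  1.1 -1.6] tilt [-0.008  0.009 -1.   ]
REMAIN dx dy dz mm [ 4.3  1.7 64.3] spin 0.9
```

>>> apply_moves:
  increments:
    - [[0.004,0.002,0.02,0],[0,0,0.025,0],[0,0,0.013,0],[0,0,0,0]]

```text
t: 3.95
tcp_pos: [0.6334, 0.1378, 0.0896]
tool_rot: [0.19, 0.982, 0.003, -0.01]
force: [-0.4, -0.5, -1.1]
finger_gap: 0.689
```

```bash
python3 -c "
from h import *
go(.6397,.1352,.087,67)"
```

```text
t 3.95 tcp [0.6334 0.1378 0.0896] jaw 68.1 q6 -1.16 gap 0.689 F [-0.4 -0.5 -1.1] tilt [-0.018  0.01  -1.   ]
REMAIN dx dy dz mm [-6.8 -0.1  2.4] spin 1.1
```

>>> apply_moves:
  increments:
    - [[-0.006,0,-0.001,0],[0,0,0.001,0],[0,0,0.001,0]]

```text
t: 4.25
tcp_pos: [0.6389, 0.1365, 0.0897]
tool_rot: [0.189, 0.982, 0.003, -0.009]
force: [-0.1, -0.7, -1.6]
finger_gap: 0.691
```

```bash
python3 -c "
from h import *
go(.6397,.1352,.087,67)"
```

```text
t 4.25 tcp [0.6389 0.1365 0.0897] jaw 68.2 q6 -1.16 gap 0.691 F [-0.1 -0.7 -1.6] tilt [-0.017  0.01  -1.   ]
REMAIN dx dy dz mm [-1.3 -0.9  2.7] spin 1.2
```

>>> apply_moves:
  increments:
    - [[0,0,0.003,0],[0,0,0.002,0],[0,0,0.002,0]]

```text
t: 4.55
tcp_pos: [0.6395, 0.1367, 0.0867]
tool_rot: [0.189, 0.982, 0.003, -0.008]
force: [-5.6, -1.2, 14.3]
finger_gap: 0.689
```

>>> apply_moves:
  increments:
    - [[0,0,0,0],[0,0,0,0],[0,0,0,0]]
  fingers: 0.95

```text
t: 4.85
tcp_pos: [0.6405, 0.1366, 0.0885]
tool_rot: [0.189, 0.982, 0.004, -0.006]
force: [-0.5, 0.0, 0.4]
finger_gap: 0.952
```

>>> apply_moves:
  increments:
    - [[0,0,-0.01,0],[0,0,-0.03,0],[0,0,-0.04,0],[0,0,-0.02,0],[0,0,0,0]]

```text
t: 5.35
tcp_pos: [0.6418, 0.1354, 0.1922]
tool_rot: [0.19, 0.982, 0.004, -0.007]
force: [0.2, 0.9, -0.7]
finger_gap: 0.949
```

Run:
```python
from h import *
go(.4525,.1184,.15,61.5)
for n in ["wrist","top"]:
    p,d=manip.snapshot(n); cv2.imwrite(f"pics/{n}2.png",p[:,:,::-1])
```

```text
t 5.35 tcp [0.6418 0.1354 0.1922] jaw 68.1 q6 -1.16 gap 0.949 F [ 0.2  0.9 -0.7] tilt [-0.013  0.01  -1.   ]
REMAIN dx dy dz mm [168.7 -86.4  44.5] spin 6.6
```

View pics/wrist2.png

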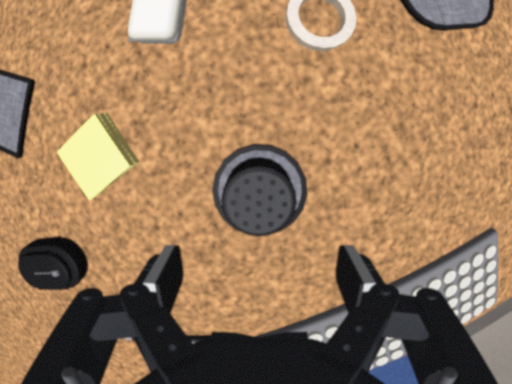

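View pics/top2.png

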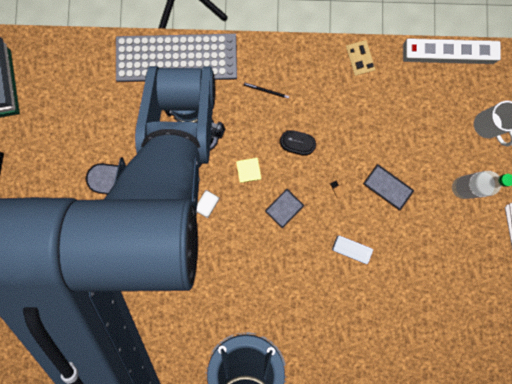

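The wrist view shows the speaker at (260,198) inside the round rim at (259,190), seated. The notes and tape haven't moved. Next is the earbud case.

>>> apply_moves:
  increments:
    - [[0.034,-0.017,0.005,1.3],[0.034,-0.017,0.008,1.3],[0.034,-0.017,0.008,1.3],[0.034,-0.017,0.008,1.3],[0.03,-0.015,0.008,1.3]]

```text
t: 5.95
tcp_pos: [0.4504, 0.1279, 0.1487]
tool_rot: [0.248, 0.969, 0.002, -0.01]
force: [0.6, 0.7, 0.4]
finger_gap: 0.949
```

```bash
python3 -c "
from h import *
go(.4525,.1184,.14,61.5)"
```

```text
t 5.95 tcp [0.4504 0.1279 0.1487] jaw 61.3 q6 -1.05 gap 0.949 F [0.6 0.7 0.4] tilt [-0.019  0.01  -1.   ]
REMAIN dx dy dz mm [-6.6 -7.3  8.6] spin -0.2
```

>>> apply_moves:
  increments:
    - [[-0.006,-0.007,0.01,0],[0,0,0.025,0],[0,0,0.02,0],[0,0,0,0],[0,0,0,0]]

```text
t: 6.45
tcp_pos: [0.4368, 0.1196, 0.0865]
tool_rot: [0.247, 0.969, -0.001, -0.023]
force: [-0.2, 0.3, 0.3]
finger_gap: 0.955
```

Run:
```python
from h import *
go(.4525,.1184,.078,61.5)
p,d=manip.snapshot("wrist"); cv2.imwrite("pics/w3.png",p[:,:,::-1])
```

```text
t 6.45 tcp [0.4368 0.1196 0.0865] jaw 61.4 q6 -1.08 gap 0.955 F [-0.2  0.3  0.3] tilt [-0.045  0.009 -0.999]
REMAIN dx dy dz mm [-14.7   6.6   7.8] spin -0.1
```

View pics/w3.png

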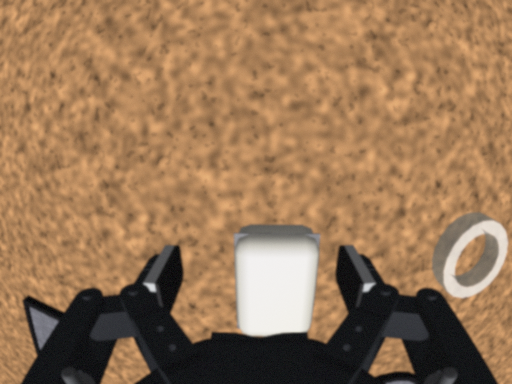

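The wrist view shows the case at (276,280), between the jaws but nearer the gripper body. That matches the computed −15 mm tool x. I see tilt drift (0.045 rad), so I'll aim by the fingertip point and watch the tilt.

```bash
python3 - <<'E'
s=open('h.py').read()
s=s.replace('d=R.T@(np.array([x,y,z])-s["tcp_pos"])','d=R.T@(np.array([x,y,z])-s["tcp_pos"]-np.r_[R[:2,2]*.06,0])')
open('h.py','w').write(s)
E
python3 -c "
from h import *
go(.4525,.1184,.078,61.5)"
```

```text
t 6.5 tcp [0.4369 0.1196 0.0867] jaw 61.4 q6 -1.08 gap 0.95 F [-0.7 -0.2 -0.7] tilt [-0.045  0.009 -0.999]
REMAIN dx dy dz mm [-17.2   7.4   7.9] spin -0.1
```

>>> apply_moves:
  increments:
    - [[-0.006,0.002,0,0],[-0.006,0.002,0,0],[-0.004,0.002,0,0],[0,0,0,0]]

```text
t: 6.9
tcp_pos: [0.4574, 0.117, 0.0879]
tool_rot: [0.247, 0.969, -0.0, -0.02]
force: [-0.3, -0.1, -0.5]
finger_gap: 0.952
```

```bash
python3 -c "
from h import *
go(.4525,.1184,.078,61.5); print(manip.sense()['q'].round(3))"
```

```text
t 6.9 tcp [0.4574 0.117  0.0879] jaw 61.4 q6 -1.08 gap 0.952 F [-0.3 -0.1 -0.5] tilt [-0.039  0.009 -0.999]
REMAIN dx dy dz mm [ 2.3 -0.4 10. ] spin -0.1
[ 0.008  0.729  1.943  0.02   0.509 -1.08 ]
```

>>> apply_moves:
  increments:
    - [[0,0,0.004,0],[0,0,0.004,0],[0,0,0.002,0],[0,0,0,0]]

```text
t: 7.3
tcp_pos: [0.4572, 0.1171, 0.0777]
tool_rot: [0.247, 0.969, -0.0, -0.02]
force: [-0.2, -0.2, -0.2]
finger_gap: 0.954
```

```bash
python3 -c "
from h import *
go(.4525,.1184,.078,61.5)"
```

```text
t 7.3 tcp [0.4572 0.1171 0.0777] jaw 61.4 q6 -1.08 gap 0.954 F [-0.2 -0.2 -0.2] tilt [-0.038  0.009 -0.999]
REMAIN dx dy dz mm [ 2.5 -0.5 -0.2] spin -0.1
```

>>> apply_moves:
  increments:
    - [[0.002,0,0,0],[0,0,0,0],[0,0,0,0],[0,0,0,0],[0,0,0,0]]
  fingers: 0
  newtons: 35

```text
t: 7.8
tcp_pos: [0.4547, 0.1183, 0.0778]
tool_rot: [0.247, 0.969, -0.0, -0.02]
force: [-1.1, -0.6, -0.7]
finger_gap: 0.509
```

>>> apply_moves:
  increments:
    - [[0,0,0,0],[0,0,-0.01,0],[0,0,-0.02,0],[0,0,-0.02,0],[0,0,-0.02,0]]

```text
t: 8.3
tcp_pos: [0.4559, 0.1174, 0.1489]
tool_rot: [0.247, 0.969, -0.001, -0.024]
force: [-0.6, -0.2, -0.5]
finger_gap: 0.507
```

```bash
python3 -c "
from h import *
go(.4467,-.0945,.14,46.4)"
```

```text
t 8.3 tcp [0.4559 0.1174 0.1489] jaw 61.4 q6 -1.07 gap 0.507 F [-0.6 -0.2 -0.5] tilt [-0.046  0.009 -0.999]
REMAIN dx dy dz mm [ -96.7 -189.4    7.2] spin 15.0
```

>>> apply_moves:
  increments:
    - [[-0.014,-0.028,0,0],[-0.018,-0.035,0,0],[-0.018,-0.035,0,0],[-0.018,-0.035,0,0],[-0.014,-0.028,0,0]]

```text
t: 8.8
tcp_pos: [0.4536, -0.0652, 0.1544]
tool_rot: [0.242, 0.97, -0.0, -0.017]
force: [0.2, 0.5, -1.3]
finger_gap: 0.507
```

>>> apply_moves:
  increments:
    - [[0,0,0,4],[0,0,0,5],[0,0,0,5],[0,0,0,1],[0,0,0,0]]

```text
t: 9.3
tcp_pos: [0.4544, -0.0714, 0.1575]
tool_rot: [0.375, 0.927, -0.003, -0.014]
force: [0.7, 0.2, 0.0]
finger_gap: 0.512
```

```bash
python3 -c "
from h import *
go(.4467,-.0945,.1,46.4)"
```

```text
t 9.3 tcp [ 0.4544 -0.0714  0.1575] jaw 45.9 q6 -1.19 gap 0.512 F [0.7 0.2 0. ] tilt [-0.028  0.005 -1.   ]
REMAIN dx dy dz mm [-13.3 -20.   57.5] spin -0.5
```

>>> apply_moves:
  increments:
    - [[-0.006,-0.01,0.01,0],[-0.006,-0.01,0.015,0],[0,0,0.015,0],[0,0,0.012,0],[0,0,0,0]]

```text
t: 9.8
tcp_pos: [0.4476, -0.0967, 0.1031]
tool_rot: [0.372, 0.928, -0.003, -0.013]
force: [0.3, 0.3, -0.7]
finger_gap: 0.51
```

```bash
python3 -c "
from h import *
go(.4467,-.0945,.083,46.4)"
```

```text
t 9.8 tcp [ 0.4476 -0.0967  0.1031] jaw 46.4 q6 -1.25 gap 0.51 F [ 0.3  0.3 -0.7] tilt [-0.026  0.003 -1.   ]
REMAIN dx dy dz mm [ 0.5  2.2 20. ] spin -0.0
```

>>> apply_moves:
  increments:
    - [[0,0.002,0.006,0],[0,0,0.006,0],[0,0,0.005,0],[0,0,0,0]]

```text
t: 10.2
tcp_pos: [0.4488, -0.0957, 0.0848]
tool_rot: [0.371, 0.929, -0.003, -0.012]
force: [-0.0, 0.2, -0.7]
finger_gap: 0.507
```

```bash
python3 -c "
from h import *
go(.4467,-.0945,.083,46.4)"
```

```text
t 10.2 tcp [ 0.4488 -0.0957  0.0848] jaw 46.5 q6 -1.24 gap 0.507 F [-0.   0.2 -0.7] tilt [-0.025  0.003 -1.   ]
REMAIN dx dy dz mm [1.1 0.4 1.8] spin 0.1
```

>>> apply_moves:
  increments:
    - [[0,0,0.002,0],[0,0,0.001,0]]

```text
t: 10.4
tcp_pos: [0.4491, -0.0959, 0.0829]
tool_rot: [0.37, 0.929, -0.004, -0.012]
force: [-1.6, -1.0, 15.9]
finger_gap: 0.509
```

>>> apply_moves:
  increments:
    - [[0,0,0,0],[0,0,0,0],[0,0,0,0]]
  fingers: 0.8

```text
t: 10.7
tcp_pos: [0.4495, -0.0959, 0.0838]
tool_rot: [0.37, 0.929, -0.004, -0.01]
force: [-0.3, -0.1, -0.4]
finger_gap: 0.799
```

>>> apply_moves:
  increments:
    - [[0,0,-0.01,0],[0,0,-0.02,0],[0,0,-0.03,0],[0,0,-0.03,0],[0,0,-0.02,0]]

```text
t: 11.2
tcp_pos: [0.4505, -0.0953, 0.1966]
tool_rot: [0.37, 0.929, -0.003, -0.014]
force: [-0.1, 0.3, -0.7]
finger_gap: 0.799
```

Run:
```python
from h import *
go(.3395,-.2789,.15,159.8)
p,d=manip.snapshot("wrist"); cv2.imwrite("pics/w4.png",p[:,:,::-1])
```

```text
t 11.2 tcp [ 0.4505 -0.0953  0.1966] jaw 46.6 q6 -1.25 gap 0.799 F [-0.1  0.3 -0.7] tilt [-0.029  0.004 -1.   ]
REMAIN dx dy dz mm [ -48.3 -207.8   48.9] spin 66.8
```

View pics/w4.png

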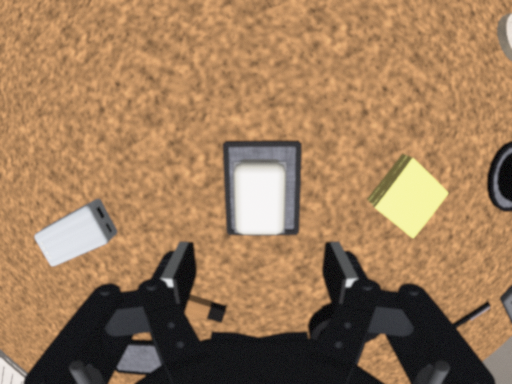

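The case lies in its dock with felt showing at the image top. The tall top's perspective pushes it downward in the view, so I'll check it numerically later. Bank next.

>>> apply_moves:
  increments:
    - [[-0.007,-0.03,0,0],[-0.01,-0.042,0,0],[-0.01,-0.042,0,0],[-0.01,-0.042,0,0],[-0.008,-0.035,0,0]]
  fingers: 1

```text
t: 11.75
tcp_pos: [0.3537, -0.2676, 0.2054]
tool_rot: [0.364, 0.931, -0.004, -0.007]
force: [0.2, -0.1, 0.1]
finger_gap: 0.998
```

>>> apply_moves:
  increments:
    - [[0,0,0,8],[0,0,0,8],[0,0,0,8],[0,0,0,8],[0,0,0,8]]

```text
t: 12.25
tcp_pos: [0.3505, -0.2732, 0.2069]
tool_rot: [0.675, 0.738, -0.007, -0.003]
force: [-0.7, -0.9, 1.3]
finger_gap: 1.001
```

>>> apply_moves:
  increments:
    - [[0,0,0,8],[0,0,0,8],[0,0,0,8],[0,0,0,3],[0,0,0,0]]

```text
t: 12.75
tcp_pos: [0.3495, -0.2721, 0.2081]
tool_rot: [0.835, 0.551, -0.008, -0.002]
force: [-0.6, 0.0, 0.2]
finger_gap: 1.002
```

Run:
```python
from h import *
go(.3395,-.2789,.12,159.8)
```

```text
t 12.75 tcp [ 0.3495 -0.2721  0.2081] jaw -23.2 q6 -0.49 gap 1.002 F [-0.6  0.   0.2] tilt [-0.014 -0.006 -1.   ]
REMAIN dx dy dz mm [-8.5 -5.  88.2] spin -3.0
```

>>> apply_moves:
  increments:
    - [[-0.004,-0.003,0.02,-3],[-0.004,-0.002,0.025,0],[0,0,0.025,0],[0,0,0.015,0],[0,0,0,0]]

```text
t: 13.25
tcp_pos: [0.3416, -0.2796, 0.1227]
tool_rot: [0.817, 0.576, -0.007, 0.002]
force: [-0.5, 1.1, 0.0]
finger_gap: 0.998
```

Run:
```python
from h import *
go(.3395,-.2789,.077,159.8)
p,d=manip.snapshot("wrist"); cv2.imwrite("pics/w5.png",p[:,:,::-1])
```

```text
t 13.25 tcp [ 0.3416 -0.2796  0.1227] jaw -19.6 q6 -0.56 gap 0.998 F [-0.5  1.1  0. ] tilt [-0.01  -0.011 -1.   ]
REMAIN dx dy dz mm [ 1.4 -1.6 45.7] spin 0.6
```

View pics/w5.png

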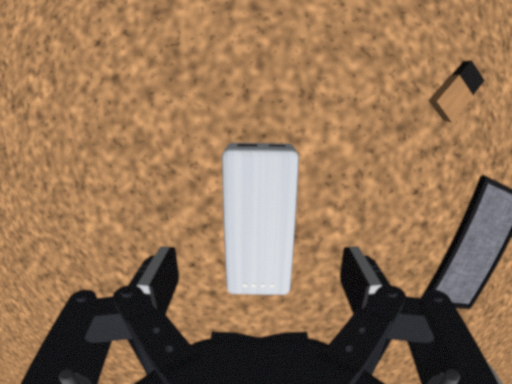

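The bank is centred at (261,220) and square to the jaws. Descending.

>>> apply_moves:
  increments:
    - [[0.001,-0.001,0.012,0],[0,0,0.012,0],[0,0,0.012,0],[0,0,0.006,0],[0,0,0.001,0]]

```text
t: 13.8
tcp_pos: [0.3429, -0.2812, 0.0836]
tool_rot: [0.816, 0.578, -0.007, 0.007]
force: [0.5, 0.2, 1.0]
finger_gap: 1.001
```

Run:
```python
from h import *
go(.3395,-.2789,.077,159.8)
```

```text
t 13.8 tcp [ 0.3429 -0.2812  0.0836] jaw -19.4 q6 -0.55 gap 1.001 F [0.5 0.2 1. ] tilt [-0.004 -0.019 -1.   ]
REMAIN dx dy dz mm [ 2.3 -4.2  6.6] spin 0.8
```

>>> apply_moves:
  increments:
    - [[0.002,-0.004,0.003,0.5],[0,0,0.003,0],[0,0,0,0]]

```text
t: 14.1
tcp_pos: [0.34, -0.2784, 0.0787]
tool_rot: [0.819, 0.574, -0.007, 0.008]
force: [-0.2, -0.3, -1.2]
finger_gap: 1.003
```

>>> apply_moves:
  increments:
    - [[0,0,0,0],[0,0,0,0],[0,0,0,0],[0,0,0,0],[0,0,0,0]]
  fingers: 0
  newtons: 50

```text
t: 14.6
tcp_pos: [0.3403, -0.2785, 0.0795]
tool_rot: [0.819, 0.574, -0.007, 0.009]
force: [0.5, 0.7, -1.7]
finger_gap: 0.508
```

Run:
```python
from h import *
go(.3395,-.2789,.077,159.8)
```

```text
t 14.6 tcp [ 0.3403 -0.2785  0.0795] jaw -19.9 q6 -0.54 gap 0.508 F [ 0.5  0.7 -1.7] tilt [-0.001 -0.023 -1.   ]
REMAIN dx dy dz mm [ 0.7 -1.   2.5] spin 0.3
```

>>> apply_moves:
  increments:
    - [[0,0,-0.01,0],[0,0,-0.02,0],[0,0,-0.025,0],[0,0,-0.02,0],[0,0,0,0]]

```text
t: 15.1
tcp_pos: [0.3398, -0.276, 0.1573]
tool_rot: [0.819, 0.574, -0.007, 0.007]
force: [0.2, -0.2, -2.5]
finger_gap: 0.504
```

Run:
```python
from h import *
go(.5132,-.3814,.15,145.5)
```

```text
t 15.1 tcp [ 0.3398 -0.276   0.1573] jaw -19.9 q6 -0.56 gap 0.504 F [ 0.2 -0.2 -2.5] tilt [-0.004 -0.019 -1.   ]
REMAIN dx dy dz mm [-38.8 198.7   8.7] spin 14.6
```

>>> apply_moves:
  increments:
    - [[-0.005,0.025,0,0],[-0.007,0.038,0,0],[-0.007,0.038,0,0],[-0.007,0.038,0,0],[-0.006,0.034,0,0]]

```text
t: 15.6
tcp_pos: [0.4893, -0.3608, 0.1538]
tool_rot: [0.819, 0.574, -0.008, -0.002]
force: [0.2, -1.1, -2.5]
finger_gap: 0.507
```

>>> apply_moves:
  increments:
    - [[0,0,0,4],[0,0,0,5],[0,0,0,5],[0,0,0,0],[0,0,0,0]]

```text
t: 16.1
tcp_pos: [0.4927, -0.3624, 0.1472]
tool_rot: [0.884, 0.467, -0.008, -0.001]
force: [-0.9, 0.1, -2.8]
finger_gap: 0.505
```

Run:
```python
from h import *
go(.5132,-.3814,.1,145.5)
```

```text
t 16.1 tcp [ 0.4927 -0.3624  0.1472] jaw -34.3 q6 -0.2 gap 0.505 F [-0.9  0.1 -2.8] tilt [-0.016 -0.005 -1.   ]
REMAIN dx dy dz mm [-2.8 28.7 47. ] spin 0.2
```

>>> apply_moves:
  increments:
    - [[-0.001,0.01,0.005,0],[-0.002,0.012,0.01,0],[0,0.006,0.012,0],[0,0,0.012,0],[0,0,0.006,0]]

```text
t: 16.6
tcp_pos: [0.5153, -0.3829, 0.0973]
tool_rot: [0.883, 0.468, -0.008, -0.001]
force: [-0.5, 1.5, -2.2]
finger_gap: 0.506
```

Run:
```python
from h import *
go(.5132,-.3814,.0845,145.5)
```

```text
t 16.6 tcp [ 0.5153 -0.3829  0.0973] jaw -34.1 q6 -0.2 gap 0.506 F [-0.5  1.5 -2.2] tilt [-0.015 -0.006 -1.   ]
REMAIN dx dy dz mm [ 1.  -1.9 12.9] spin 0.4
```

>>> apply_moves:
  increments:
    - [[0.001,-0.002,0.004,0],[0,0,0.004,0],[0,0,0.002,0],[0,0,0,0]]

```text
t: 17.0
tcp_pos: [0.513, -0.3798, 0.0854]
tool_rot: [0.883, 0.469, -0.009, -0.003]
force: [-0.4, 0.6, -1.3]
finger_gap: 0.503
```

Run:
```python
from h import *
go(.5132,-.3814,.0845,145.5)
```

```text
t 17.0 tcp [ 0.513  -0.3798  0.0854] jaw -34.1 q6 -0.2 gap 0.503 F [-0.4  0.6 -1.3] tilt [-0.018 -0.003 -1.   ]
REMAIN dx dy dz mm [-0.4  1.8  0.8] spin 0.4
```

>>> apply_moves:
  increments:
    - [[0,0.001,0.002,0],[0,0,0.001,0]]

```text
t: 17.2
tcp_pos: [0.5133, -0.3799, 0.0852]
tool_rot: [0.883, 0.469, -0.009, -0.003]
force: [-1.3, -0.2, 0.7]
finger_gap: 0.505
```

>>> apply_moves:
  increments:
    - [[0,0,0,0],[0,0,0,0],[0,0,0,0]]
  fingers: 0.8

```text
t: 17.5
tcp_pos: [0.5142, -0.3807, 0.0866]
tool_rot: [0.883, 0.469, -0.008, -0.001]
force: [-0.1, -0.2, -0.6]
finger_gap: 0.805
```

>>> apply_moves:
  increments:
    - [[0,0,-0.01,0],[0,0,-0.02,0],[0,0,-0.03,0],[0,0,-0.03,0],[0,0,-0.02,0]]

```text
t: 18.0
tcp_pos: [0.515, -0.3792, 0.1982]
tool_rot: [0.883, 0.469, -0.009, -0.005]
force: [0.2, -0.7, -0.1]
finger_gap: 0.8
```

Run:
```python
from h import *
go(.6288,-.1268,.17,167.3)
print(manip.sense()['q'].round(2))
p,d=manip.snapshot("wrist"); cv2.imwrite("pics/w6.png",p[:,:,::-1])
```

```text
t 18.0 tcp [ 0.515  -0.3792  0.1982] jaw -34.1 q6 -0.2 gap 0.8 F [ 0.2 -0.7 -0.1] tilt [-0.021 -0.    -1.   ]
REMAIN dx dy dz mm [273.8 -45.8  25.7] spin -21.4
[-0.8   0.68  1.47 -0.02  1.   -0.2 ]
```

View pics/w6.png

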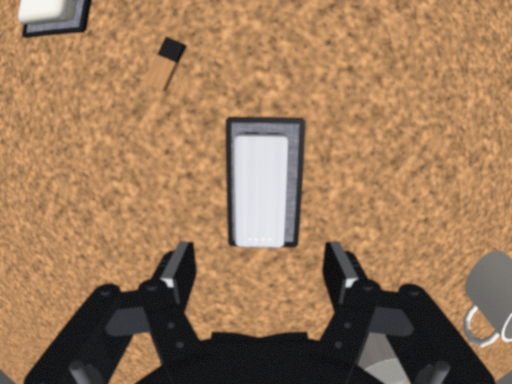

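The bank sits inside its rim, centred at (261,190) in the dock at (266,182), with the offset again from perspective. Now the mouse.

>>> apply_moves:
  increments:
    - [[0.03,-0.005,0,0],[0.045,-0.008,0,0],[0.045,-0.008,0,0],[0.045,-0.008,0,0],[0.045,-0.008,0,0]]
  fingers: 1

```text
t: 18.55
tcp_pos: [0.6066, -0.1893, 0.2035]
tool_rot: [0.886, 0.463, -0.006, 0.005]
force: [0.2, -0.5, 0.3]
finger_gap: 0.996
```

>>> apply_moves:
  increments:
    - [[0.04,-0.006,0,0],[0,0,0,-7],[0,0,0,-7],[0,0,0,-7],[0,0,0,0]]

```text
t: 19.05
tcp_pos: [0.6275, -0.142, 0.2033]
tool_rot: [0.779, 0.626, -0.006, 0.003]
force: [-0.3, -0.2, 0.0]
finger_gap: 0.996
```

Run:
```python
from h import *
go(.6288,-.1268,.12,167.3)
p,d=manip.snapshot("wrist"); cv2.imwrite("pics/w7.png",p[:,:,::-1])
```

```text
t 19.05 tcp [ 0.6275 -0.142   0.2033] jaw -12.4 q6 -0.17 gap 0.996 F [-0.3 -0.2  0. ] tilt [-0.005 -0.013 -1.   ]
REMAIN dx dy dz mm [17.  -1.7 83.1] spin 0.3
```

View pics/w7.png

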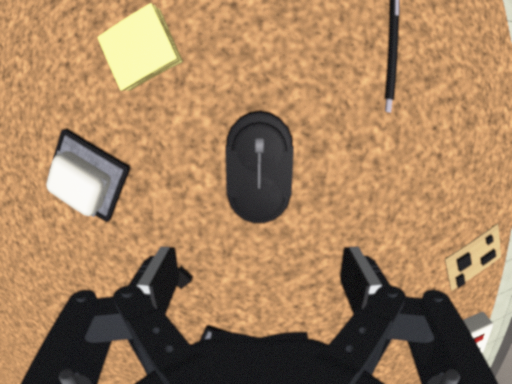

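The mouse is centred at (260,167) and aligned with the jaws.

>>> apply_moves:
  increments:
    - [[0.008,-0.001,0.015,0],[0.008,0,0.02,0],[0,0,0.02,0],[0,0,0.015,0],[0,0,0.008,0]]

```text
t: 19.6
tcp_pos: [0.6315, -0.129, 0.1254]
tool_rot: [0.785, 0.62, -0.004, 0.007]
force: [-0.6, 0.2, -0.9]
finger_gap: 1.001
```

Run:
```python
from h import *
go(.6288,-.1268,.074,167.3)
```

```text
t 19.6 tcp [ 0.6315 -0.129   0.1254] jaw -13.4 q6 -0.12 gap 1.001 F [-0.6  0.2 -0.9] tilt [ 0.002 -0.015 -1.   ]
REMAIN dx dy dz mm [ 3.1 -3.7 51.3] spin -0.7
```

>>> apply_moves:
  increments:
    - [[0.003,-0.004,0.008,-0.7],[0,0,0.012,0],[0,0,0.012,0],[0,0,0.01,0],[0,0,0.003,0]]

```text
t: 20.1
tcp_pos: [0.6283, -0.1265, 0.0769]
tool_rot: [0.782, 0.624, -0.004, 0.007]
force: [-0.2, 0.1, 0.2]
finger_gap: 1.003
```

Run:
```python
from h import *
go(.6288,-.1268,.074,167.3)
```

```text
t 20.1 tcp [ 0.6283 -0.1265  0.0769] jaw -12.8 q6 -0.13 gap 1.003 F [-0.2  0.1  0.2] tilt [ 0.002 -0.016 -1.   ]
REMAIN dx dy dz mm [0.8 0.2 2.9] spin -0.1
```

>>> apply_moves:
  increments:
    - [[0,0,0.003,0],[0,0,0,0]]

```text
t: 20.3
tcp_pos: [0.6283, -0.1267, 0.073]
tool_rot: [0.782, 0.624, -0.004, 0.007]
force: [0.4, 0.8, 0.3]
finger_gap: 0.999
```

>>> apply_moves:
  increments:
    - [[0,0,0,0],[0,0,0,0],[0,0,0,0],[0,0,0,0]]
  fingers: 0
  newtons: 45

```text
t: 20.7
tcp_pos: [0.6294, -0.127, 0.0746]
tool_rot: [0.782, 0.624, -0.003, 0.008]
force: [0.9, 0.0, -1.1]
finger_gap: 0.667
```

Run:
```python
from h import *
go(.6288,-.1268,.074,167.3)
```

```text
t 20.7 tcp [ 0.6294 -0.127   0.0746] jaw -12.8 q6 -0.13 gap 0.667 F [ 0.9  0.  -1.1] tilt [ 0.005 -0.017 -1.   ]
REMAIN dx dy dz mm [ 1.  -1.1  0.5] spin -0.1
```

>>> apply_moves:
  increments:
    - [[0,0,-0.01,0],[0,0,-0.02,0],[0,0,-0.025,0],[0,0,-0.025,0],[0,0,-0.01,0]]

```text
t: 21.2
tcp_pos: [0.6271, -0.1247, 0.1667]
tool_rot: [0.782, 0.624, -0.005, 0.005]
force: [0.6, -0.5, -1.1]
finger_gap: 0.667
```

Run:
```python
from h import *
go(.5145,.3922,.15,173.4)
p,d=manip.snapshot("wrist"); cv2.imwrite("pics/w8.png",p[:,:,::-1])
```

```text
t 21.2 tcp [ 0.6271 -0.1247  0.1667] jaw -12.8 q6 -0.13 gap 0.667 F [ 0.6 -0.5 -1.1] tilt [-0.001 -0.014 -1.   ]
REMAIN dx dy dz mm [ 480.1 -224.7    9.4] spin -6.2
```

View pics/w8.png

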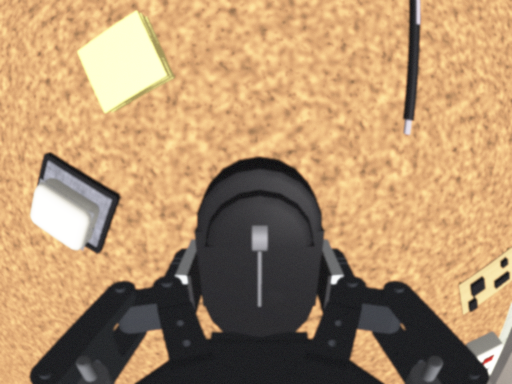

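The mouse is held squarely between the pads. Carrying it over to its dock.

>>> apply_moves:
  increments:
    - [[0.028,-0.013,0,0],[0.04,-0.019,0,0],[0.04,-0.019,0,0],[0.04,-0.019,0,0],[0.04,-0.019,0,0]]

```text
t: 21.75
tcp_pos: [0.584, 0.0767, 0.163]
tool_rot: [0.785, 0.619, -0.004, 0.009]
force: [0.7, -0.5, -1.4]
finger_gap: 0.669
```

>>> apply_moves:
  increments:
    - [[0.04,-0.019,0,0],[0.04,-0.019,0,0],[0.04,-0.019,0,0],[0.04,-0.019,0,0],[0.03,-0.014,0,0]]

```text
t: 22.25
tcp_pos: [0.5353, 0.2911, 0.1548]
tool_rot: [0.785, 0.619, -0.007, 0.007]
force: [0.6, -0.3, -0.7]
finger_gap: 0.671
```

Run:
```python
from h import *
go(.5145,.3922,.15,173.4)
```

```text
t 22.25 tcp [0.5353 0.2911 0.1548] jaw -13.5 q6 0.57 gap 0.671 F [ 0.6 -0.3 -0.7] tilt [-0.002 -0.019 -1.   ]
REMAIN dx dy dz mm [ 94.7 -44.    2.9] spin -6.9
```

>>> apply_moves:
  increments:
    - [[0.035,-0.016,0,0],[0.035,-0.016,0,0],[0.018,-0.008,0,0],[0,0,0,-4],[0,0,0,-3]]

```text
t: 22.75
tcp_pos: [0.5104, 0.3953, 0.1477]
tool_rot: [0.742, 0.671, -0.01, 0.005]
force: [0.8, -0.8, -1.3]
finger_gap: 0.666
```

Run:
```python
from h import *
go(.5145,.3922,.1,173.4)
```

```text
t 22.75 tcp [0.5104 0.3953 0.1477] jaw -5.8 q6 0.6 gap 0.666 F [ 0.8 -0.8 -1.3] tilt [-0.008 -0.021 -1.   ]
REMAIN dx dy dz mm [-0.3  5.  47.7] spin 0.8
```

>>> apply_moves:
  increments:
    - [[0,0.005,0.008,0],[0,0,0.012,0],[0,0,0.014,0],[0,0,0.01,0],[0,0,0.004,0]]

```text
t: 23.25
tcp_pos: [0.514, 0.3923, 0.0927]
tool_rot: [0.743, 0.669, -0.013, 0.005]
force: [-0.4, 0.4, -1.7]
finger_gap: 0.665
```

Run:
```python
from h import *
go(.5145,.3922,.0795,173.4)
```

```text
t 23.25 tcp [0.514  0.3923 0.0927] jaw -6.0 q6 0.6 gap 0.665 F [-0.4  0.4 -1.7] tilt [-0.013 -0.024 -1.   ]
REMAIN dx dy dz mm [ 1.7  1.3 13.1] spin 0.6
```

>>> apply_moves:
  increments:
    - [[0.001,0.001,0.004,0],[0,0,0.004,0],[0,0,0.003,0],[0,0,0,0]]

```text
t: 23.65
tcp_pos: [0.5152, 0.3924, 0.0799]
tool_rot: [0.743, 0.669, -0.013, 0.004]
force: [-0.0, 0.1, -0.5]
finger_gap: 0.667
```

Run:
```python
from h import *
go(.5145,.3922,.0795,173.4)
```

```text
t 23.65 tcp [0.5152 0.3924 0.0799] jaw -6.1 q6 0.6 gap 0.667 F [-0.   0.1 -0.5] tilt [-0.014 -0.024 -1.   ]
REMAIN dx dy dz mm [1.3 0.  0.3] spin 0.5
```

>>> apply_moves:
  increments:
    - [[0,0,0.001,0],[0,0,0.001,0]]

```text
t: 23.85
tcp_pos: [0.5153, 0.3924, 0.0796]
tool_rot: [0.743, 0.669, -0.013, 0.005]
force: [-1.6, -1.1, 7.4]
finger_gap: 0.668
```

>>> apply_moves:
  increments:
    - [[0,0,0,0],[0,0,0,0],[0,0,0,0]]
  fingers: 0.9

```text
t: 24.15
tcp_pos: [0.5161, 0.393, 0.0804]
tool_rot: [0.743, 0.669, -0.011, 0.005]
force: [1.0, 0.3, 0.2]
finger_gap: 0.902
```

>>> apply_moves:
  increments:
    - [[0,0,-0.01,0],[0,0,-0.02,0],[0,0,-0.03,0],[0,0,-0.03,0],[0,0,-0.03,0]]

```text
t: 24.65
tcp_pos: [0.5153, 0.3945, 0.2005]
tool_rot: [0.743, 0.669, -0.017, 0.004]
force: [1.3, -0.2, -0.5]
finger_gap: 0.901
```

Run:
```python
from h import *
go(.2407,.5763,.3,67)
p,d=manip.snapshot("wrist"); cv2.imwrite("pics/w9.png",p[:,:,::-1])
```

```text
t 24.65 tcp [0.5153 0.3945 0.2005] jaw -6.0 q6 0.6 gap 0.901 F [ 1.3 -0.2 -0.5] tilt [-0.02  -0.027 -0.999]
REMAIN dx dy dz mm [ 150.7 -292.8  -99.1] spin -73.0
```

View pics/w9.png

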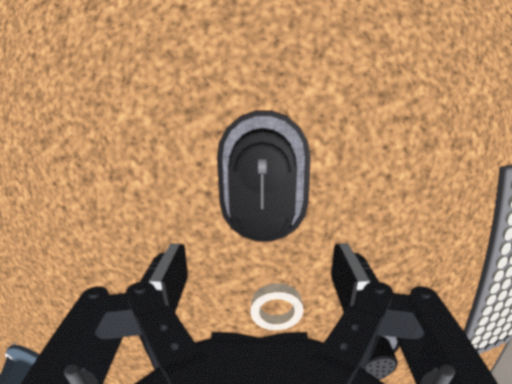

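The mouse lies within the rim of its dock at (264,175). Now I'll move the arm off to the side so the top camera has a clear view for checking.

>>> apply_moves:
  increments:
    - [[0.015,-0.03,-0.012,0],[0.019,-0.038,-0.015,0],[0.019,-0.038,-0.015,0],[0.019,-0.038,-0.015,0],[0.019,-0.038,-0.015,0]]

```text
t: 25.2
tcp_pos: [0.3493, 0.5084, 0.2841]
tool_rot: [0.747, 0.665, -0.006, 0.006]
force: [1.0, -0.0, -0.2]
finger_gap: 0.903
```

>>> apply_moves:
  increments:
    - [[0.019,-0.038,-0.012,0],[0.019,-0.038,-0.01,0],[0.01,-0.02,0,0],[0,0,0,0],[0,0,0,0]]

```text
t: 25.7
tcp_pos: [0.2503, 0.5731, 0.3125]
tool_rot: [0.744, 0.668, -0.001, 0.004]
force: [-0.1, -0.8, 0.6]
finger_gap: 0.898
```

Run:
```python
from h import *
s=manip.sense();print(s["t"],s["tcp_pos"])
p,d=manip.snapshot("top"); p2,d2=manip.snapshot("scene")
np.savez("top9.npz",p=p,d=d)
cv2.imwrite("pics/top9.png",cv2.resize(p[:,:,::-1],None,fx=1.5,fy=1.5,interpolation=cv2.INTER_CUBIC))
cv2.imwrite("pics/scene9.png",cv2.resize(p2[:,:,::-1],None,fx=1.5,fy=1.5,interpolation=cv2.INTER_CUBIC))
W=cloud(d)
for n,c,h,r in (("mouse",(.5145,.3922),.041,.07),("bank",(.5132,-.3814),.035,.07),("case",(.4467,-.0945),.037,.05),("speaker",(.6397,.1352),.045,.05),("notes",(.547,.006),.024,.05),("tape",(.515,.243),.018,.045)):
  near=np.hypot(*(W[:,:2]-c).T)<r
  for lo in (.5,.75):
    P=W[near&(W[:,2]>lo*h)&(W[:,2]<h+.015)]
    rr=cv2.minAreaRect(P[:,:2].astype(np.float32))
    Q=P[P[:,2]>np.median(P[:,2])-.004]
    A=np.linalg.lstsq(np.c_[Q[:,:2]-c,np.ones(len(Q))],Q[:,2],rcond=None)[0]
    print(n,lo,len(P),np.round(rr[0],4),np.round(rr[1],4),round(rr[2],1),"off mm",((np.array(rr[0])-c)*1000).round(1),"zmed",np.median(P[:,2]).round(4),"slope",A[:2].round(3))
```

```text
25.7 [0.25027915 0.57311128 0.3125193 ]
mouse 0.5 709 [0.5128 0.3919] [0.1018 0.0579] 84.3 off mm [-1.7 -0.3] zmed 0.039 slope [0.011 0.005]
mouse 0.75 555 [0.513  0.3917] [0.0974 0.0576] 83.5 off mm [-1.5 -0.5] zmed 0.04 slope [0.01  0.003]
bank 0.5 647 [ 0.5114 -0.3786] [0.1001 0.046 ] 54.8 off mm [-1.8  2.8] zmed 0.0342 slope [-0.001 -0.   ]
bank 0.75 610 [ 0.5112 -0.3788] [0.0994 0.046 ] 54.8 off mm [-2.   2.6] zmed 0.0344 slope [-0.003  0.001]
case 0.5 389 [ 0.4466 -0.0976] [0.0442 0.0622] 46.5 off mm [-0.1 -3.1] zmed 0.0359 slope [ 0.006 -0.002]
case 0.75 368 [ 0.4464 -0.0971] [0.0438 0.0613] 46.5 off mm [-0.3 -2.6] zmed 0.036 slope [ 0.008 -0.002]
speaker 0.5 404 [0.6374 0.1353] [0.059  0.0568] 1.5 off mm [-2.3  0.1] zmed 0.0445 slope [-0.002  0.002]
speaker 0.75 384 [0.6374 0.1353] [0.059  0.0568] 1.5 off mm [-2.3  0.1] zmed 0.0446 slope [-0.003 -0.001]
notes 0.5 458 [0.548  0.0069] [0.0583 0.058 ] 11.0 off mm [1.  0.9] zmed 0.0234 slope [-0.009  0.007]
notes 0.75 446 [0.5483 0.0069] [0.0581 0.0578] 11.3 off mm [1.3 0.9] zmed 0.0235 slope [-0.008  0.007]
tape 0.5 219 [0.5135 0.2413] [0.0579 0.0577] 5.4 off mm [-1.5 -1.7] zmed 0.017 slope [0.012 0.003]
tape 0.75 195 [0.5143 0.2413] [0.0556 0.0578] 2.2 off mm [-0.7 -1.7] zmed 0.0174 slope [0.011 0.005]
```

View pics/top9.png

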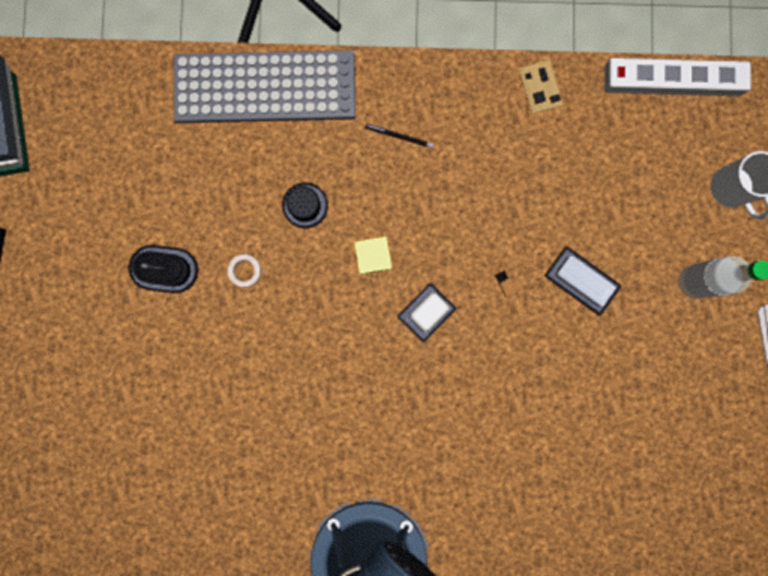

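View pics/scene9.png

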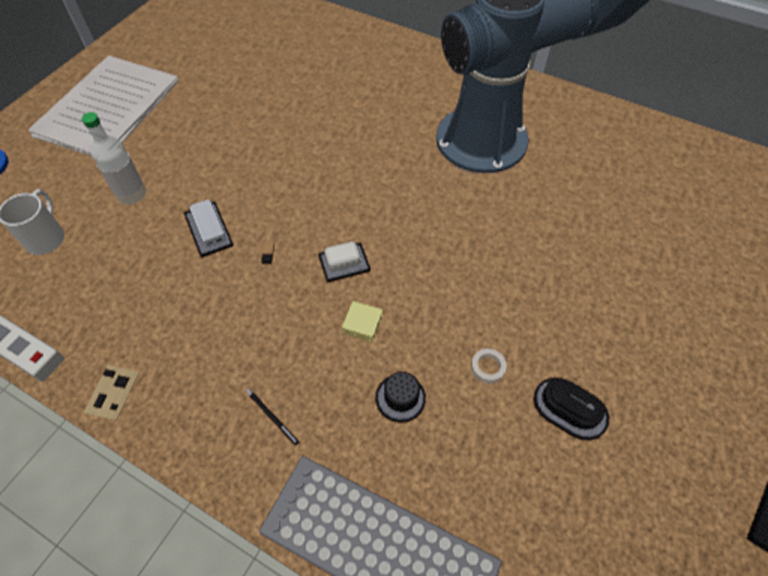

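Both views show all four gadgets inside their rims, within about 3.5 mm of centre, at seated heights and level. The tape and notes haven't moved. Handing in.

```bash
python3 -c "
from station import manip
print(manip.sign_off())"
```

```text
the job is handed in; nothing more can be done
None
```

I set the speaker, earbud case, power bank and mouse down in their own docks, in that order, and handed the job in at about 26 s. The arm was parked clear with nothing held.

- **Position:** by the last top-camera check, the offsets from the dock centres were about 2 mm for the mouse, 3.4 mm for the bank, 3 mm for the case and 2.3 mm for the speaker. The limit is 12 mm.
- **Alignment and seating:** the mouse, bank and case lie within about 1° of lengthwise along their recess. All four are level to within about 0.7° and at the heights expected when seated.
- **Tape and notes:** their measured positions changed by less than 1 mm from the start.
- **What disagreed:** in the wrist view the case and bank looked off-centre in their docks, but that was perspective; the top-camera measurements showed them well inside. During fast moves the tool drifted up to about 2.6° off vertical. I slowed the descents and allowed for the tilt, and it had no visible effect on the placements.

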